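Pop the casting box open through its release hole

TASK

The grey casting box is latched shut and its spring catch can only be reached from behind, through the brass-lined hole in its sloping back. Take the wooden dowel from its stand, push it into the hole along the hole's slanting axis until the catch lets go and the green lid springs open, then stand the dowel back upright in the well of its stand, setting it down on the bottom rather than dropping it. Leave the lid open and do not shift the tin or the cup.

Things in the scene. Friction and masses are not known exactly. Their poses are not given: they have to be found in the camera images.
- casting_box: Fixed grey box 200 (x) x 180 (y) x 100 mm with a green lid; origin: centre of its underside, z up. Its back looks to its own -x, roughly to the robot: a wall 40 mm high at x=-100 mm, then a panel sloping up at 35 deg from level to x=-20, z=96 mm. The lid covers the top from there to x=102 mm, hinged at the slope's upper end; its front edge (+x) springs up, away from the hole. Catch inside.
- release_hole (a point): Mouth centre of the brass bushing in the middle of the slope (30 mm wide, 10 mm proud; bore 20 mm wide, 16 mm long); axes as the box's. The bore runs inwards along the box's (0.574, 0, -0.819): down and forwards, 35 deg from vertical. On it, 30 mm in from the mouth, is the catch's red push pad, 23 mm wide. 7 to 9 mm further in (4 to 7 N) it frees the lid; hard stop at 14 mm. It springs back.
- catch (a joint): Travel of the spring catch along the hole's axis, m: 0 at rest, lets go of the lid at about 0.007 to 0.009, hard stop at 0.014.
- lid (a joint): Lid angle, rad: 0 shut and latched, 1.1 fully open. Once freed it springs to 1.1 by itself in about a second and stays there.
- dowel_stand: Fixed brown wooden stand for the dowel: base 84 mm square, block 70 mm square, top at 60 mm; origin at the centre of its underside. In the middle an upright round well, 20 mm wide with a slightly widened mouth, its floor 15 mm above the bench.
- dowel_mid (a point): Middle of the loose light-wood dowel: a round rod 14 mm thick and 180 mm long with slightly rounded ends, both alike; z along the rod, upwards at the start. It starts standing in the well of the stand, its foot on the well's floor and its top 195 mm above the bench. 30 g.
- pin_tin: Bystander: loose round blue-grey tin with a cream lid, 57 mm wide, 72 mm high, origin at the centre of its underside; it and the dowel stand are one on each side of the box, either way round.
- cup_b: Bystander: loose small pink-stained cup, 79 mm wide, 63 mm high, origin at the centre of its underside, to the right of and beyond the box.
Things that resemble listed ones, but are neither listed nor needed, are in the scene too. What is shaped like the dowel_stand but orange or purple is not meant.

How it is judged:
By the outcome, as a careful person would: the job done as asked, in the order asked, and still so for the second after the job is handed in, with the robot touching nothing.
It also fails if it takes over 46 s, if anything falls off the work surface, if the arm or the gripper's body presses on something with over 40 N, if the wrist force passes 120 N, or if a joint passes its speed limit or range.

ROBOT

A 7-joint arm with a two-finger parallel gripper is mounted at the origin on a cart in front of the work surface, level with it; the furniture and walls round the work are solid. World frame = base frame: x ahead of the robot, y to its left, z up, the work surface at z = 0. Lengths are in m, angles in rad, forces in N, time in s.
With the tool pointing down it reaches from about 0.4 to 0.85 m from the base axis. Payload 6.9 kg.
Tool frame: the origin (TCP) lies midway between the tips of the shut fingers; the grasp point (between the pads) lies behind it (ctrl.pinch_z is the z of the grasp point in the tool frame, in m); z points along the fingers, y is the line along which they close (so a half turn about z gives the same grasp; the last joint's range is limited). The gripper opens to 85 mm and grips with 20 to 120 N. Pads are 22 mm wide; open, the fingers measure 114 mm over their backs; the gripper's body (76 mm by 85 mm) begins 54 mm behind the grasp point. The pads swing forward as they close: fully open they stand 13 mm farther back than shut.
Start: joints at [1.383, 0.507, -0.238, 1.5, 0.126, 1.149, -0.155], TCP at [0.18, -0.598, 0.203] pointing down, gripper open.
Joint ranges: [-3.08, 3.08], [-0.24, 2.05], [-1.43, 1.35], [0, 2.5], [-1.52, 4.66], [0.17, 1.96], [-2.89, 2.89]. Speed limits (rad/s): [2.39, 2.39, 3.14, 3.14, 3.14, 3.14, 3.14].

INTERFACE

Orientations are given as a unit quaternion [w, x, y, z].
In Python, from station import ctrl, get_state, vision, ticket, models gives the robot as it stands. Calls block until the motion is done:
- ctrl.movep(position, orientation): joint-space move of the TCP to a pose.
- ctrl.movel(position, frame=None, max_speed=0.15): straight line of the TCP; frame=None keeps the orientation; max_speed is the mean speed in m/s.
- ctrl.set_joints(angles): joint-space move.
- ctrl.ungrasp() and ctrl.close_gripper(force=None): open the fingers fully, or close them until they stop; force is the grip in N (None keeps the last).
- ctrl.pause(seconds).
- ctrl.ik(position, orientation): joint angles nearest the present ones, or None.
- get_state(): the state.
- vision.grab_frame(name): name is "scene" or "top"; returns (picture, depth): 480x640x3 uint8, blue, green, red; 480x640 float32, m along the optical axis (not along the pixel's ray), 0 where there is no reading.
- vision.camera_info(name): a dict with "mtx" (3x3 intrinsics, pixels), "dist_coeffs" ([k1, k2, p1, p2, k3] as OpenCV has them; the pictures are not rectified), "R" (3x3) and "t" (3): a world point X has camera coordinates R X + t. Camera axes: x right, y down, z forward; pixel columns grow to the right and rows downward; lengths in m; the calibration is good to about 2 mm. A picture is of the moment at which its call begins. camera_info takes no time and is no camera call.
A pose or a line that the arm cannot do raises ctrl.Unreachable and nothing moves.
- ticket.close_job(): hands the job in; it is judged then, once.
Trained networks look in the newest picture that a camera, given by its name, has taken for a name from the list of things; names that differ only in an ending like _2 or _b are one class to them, and where a whole thing is asked for, a point or a joint stands for the part that bears it (a point fixed in the world has none). Each returns a list of dicts, best first, with "p" (0 to 1); they miss things now and then, are a little off and sometimes report something else, mostly with a low value. They report only what shows in the picture. A call takes as long as a camera call. They do not tell look-alikes from the thing itself.
- models.recognise(camera, target): "point" ([column, row] in pixels, amid what is visible of it).
- models.masks_of(camera, target): "mask" (480x640 bool, what is visible of it) and "point" ([column, row] in pixels, amid what is visible of it).
The state is a dict: "time": time; "qpos": joint angles; "qd": joint speeds; "tau": joint torques, N m; "tcp_pos": TCP position; "eef_rot": TCP orientation; "contact_force": force on the tool from outside, world axes, zero at the start; "wrist_torque": the same for the moment, N m; "width": finger opening in m; "gripper_force": force on a finger pad.
Only numpy, scipy, OpenCV 4.12 (cv2) and the standard library are available. Lean on these libraries where they do the work, as an engineer would, in place of code of your own. Each camera call takes 0.05 s, during which the arm holds its last target. There are 200 camera calls.

## Working session

There is one attempt and no reset: what is moved stays moved. The work goes in short steps, each a Python script; the robot and the scene stay as the last script left them, time stands still between calls to the robot, and variables do not carry over. Pictures are saved under pics/ and viewed, at most 10 in all, crops included, and the job is handed in when it is done.

```bash
ls; mkdir -p pics; cat > h.py <<'E'
import numpy as np, cv2
from station import ctrl, get_state, vision, ticket, models
def cam(n):
    c=vision.camera_info(n); return [np.array(c[k],float) for k in("mtx","dist_coeffs","R","t")]
def cloud(n,depth):
    K,d,R,t=cam(n); v,u=np.mgrid[0:480,0:640]
    p=cv2.undistortPoints(np.stack([u,v],-1).reshape(-1,1,2).astype(float),K,d).reshape(480,640,2)
    X=np.dstack([p*depth[...,None],depth])
    W=(X-t)@R; W[depth==0]=np.nan; return W
def proj(n,P):
    K,d,R,t=cam(n); return cv2.projectPoints(np.atleast_2d(P).astype(float),cv2.Rodrigues(R)[0],t,K,d)[0].reshape(-1,2)
E
python3 - <<'E'
from h import *
ims=[]
for n in("scene","top"):
    i,d=vision.grab_frame(n); np.savez("pics/%s0.npz"%n,i=i,d=d); cv2.imwrite("pics/%s0.png"%n,i)
    W=cloud(n,d); K,_,R,t=cam(n); print(n,-R.T@t)
    for k in("casting_box","release_hole","dowel_stand","dowel_mid","pin_tin","cup_b"):
        try:
            for r in models.recognise(n,k):
                c,q=np.round(r["point"]).astype(int); print(k,round(r["p"],2),c,q,W[q,c].round(3))
        except Exception as e: print(k,e)
print(get_state()["time"],ctrl.pinch_z)
E
```

```text
pics
scene [-0.15322742  0.61446425  1.00860533]
casting_box 0.56 277 250 [0.55  0.075 0.08 ]
release_hole 0.74 276 250 [0.547 0.081 0.087]
dowel_stand 0.92 364 225 [ 0.489 -0.137  0.058]
dowel_stand 0.87 410 199 [ 0.472 -0.279  0.062]
dowel_stand 0.83 405 268 [ 0.34  -0.11   0.049]
dowel_stand 0.59 453 233 [ 0.331 -0.266  0.056]
dowel_mid 0.57 412 166 [ 0.497 -0.304  0.135]
pin_tin 0.57 213 333 [0.476 0.302 0.068]
cup_b 0.74 355 175 [ 0.63  -0.252  0.059]
top [ 0.27009514 -0.0227164   1.39601947]
casting_box 0.83 296 216 [0.563 0.059 0.1  ]
release_hole 0.81 298 212 [0.572 0.054 0.104]
release_hole 0.64 300 192 [0.619 0.05  0.102]
dowel_stand 0.89 382 308 [ 0.365 -0.139  0.018]
dowel_stand 0.77 447 316 [ 0.345 -0.28   0.059]
dowel_stand 0.73 450 254 [ 0.486 -0.291  0.06 ]
dowel_stand 0.73 390 243 [ 0.509 -0.155  0.064]
dowel_mid 0.71 464 244 [ 0.496 -0.307  0.133]
pin_tin 0.67 201 247 [0.497 0.277 0.065]
cup_b 0.96 439 178 [ 0.681 -0.281  0.005]
0.7 -0.0187
```

View pics/scene0.png

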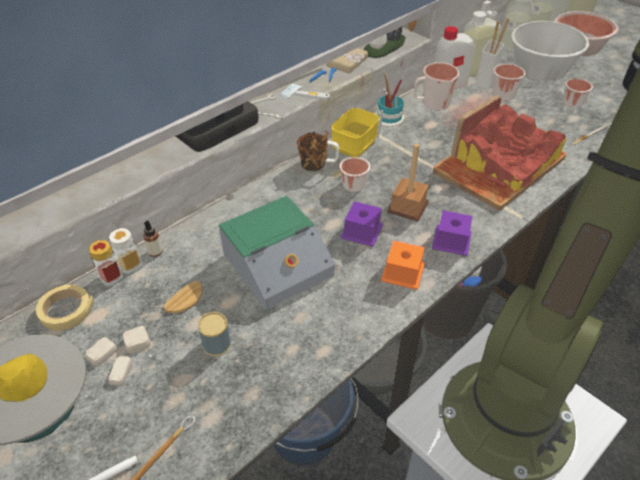

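View pics/top0.png

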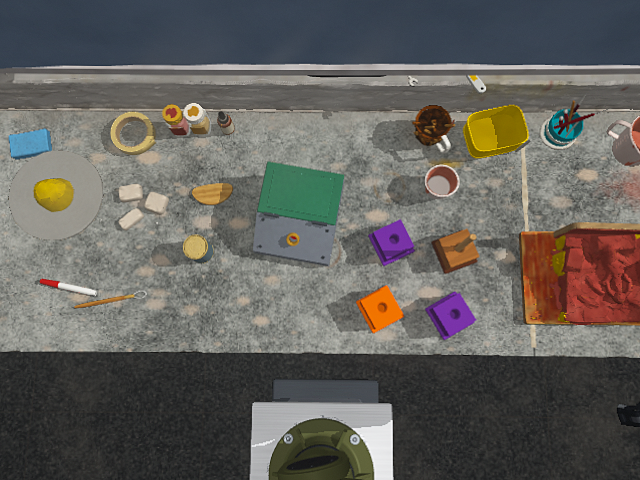

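In the scene picture there are four stand-shaped things: purple (362,224) and (453,233), orange (404,264), and brown (409,198) with the dowel at (415,170). The brown one fits because it's wooden and holds the dowel. In the top picture it's at (457,250), with the bushing at (293,240), the tin at (196,247) and the cup at (442,181). I'll confirm with a crop and measure.

```bash
cat > m.py <<'E'
from h import *
D={n:np.load(f"pics/{n}0.npz") for n in("scene","top")}
crops=[]
for n,(cx,cy),(bx,by) in(("scene",(412,185),(291,261)),("top",(457,248),(293,240))):
    i,d=D[n]["i"],D[n]["d"]; W=cloud(n,d); hsv=cv2.cvtColor(i,cv2.COLOR_BGR2HSV).astype(int); H,S,V=np.moveaxis(hsv,-1,0)
    v,u=np.mgrid[0:480,0:640]
    crops.append(np.hstack([cv2.resize(i[c[1]-35:c[1]+35,c[0]-45:c[0]+45],None,fx=4,fy=4,interpolation=cv2.INTER_CUBIC) for c in((cx,cy),(bx,by))]))
    def rect(P,name):
        r=cv2.minAreaRect(P[:,:2].astype(np.float32)*1000); print(n,name,len(P),"c",np.round(r[0],1),"size",np.round(r[1],1),"ang",round(r[2],1),"z",np.nanmedian(P[:,2]).round(4))
    near=lambda c,r:(abs(u-c[0])<r)&(abs(v-c[1])<r)
    g=(H>60)&(H<90)&(S>100)&near((bx,by-20),90)&(W[...,2]>.08)
    g=cv2.erode(g.astype(np.uint8),np.ones((2,2)))>0; rect(W[g],"lid")
    st=near((cx,cy),45)&(abs(W[...,2]-.06)<.004)&(H<25)&(S>70)&(np.hypot(W[...,0]-.49,W[...,1]+.29)<.06); rect(W[st],"stand")
    dw=near((cx,cy),60)&(W[...,2]>.075)&(W[...,2]<.21)&(np.hypot(W[...,0]-.49,W[...,1]+.295)<.035)
    P=W[dw]; print(n,"dowel",len(P),"mean",P.mean(0).round(4),"zmax",P[:,2].max().round(3),"top xy",P[P[:,2]>.18].mean(0).round(4))
    br=near((bx,by),16)&(S>90)&(H<30); print(n,"brass",br.sum(),"px",u[br].mean().round(2),v[br].mean().round(2),"W",np.nanmedian(W[br],0).round(4))
    # slope plane
    sl=near((bx,by),45)&(W[...,2]>.045)&(W[...,2]<.092)&(S<60); Q=W[sl]; 
    Q=Q[(np.hypot(*(Q[:,:2]-np.nanmedian(Q[:,:2],0)).T)<.09)]
    for _ in range(4):
        c=Q.mean(0); nn=np.linalg.svd(Q-c,full_matrices=False)[2][2]; nn*=np.sign(nn[2]); e=(Q-c)@nn; Q=Q[abs(e)<2.5*max(e.std(),.001)]
    print(n,"slope",len(Q),"n",nn.round(3),"tilt",np.degrees(np.arccos(nn[2])).round(2),"yaw",np.degrees(np.arctan2(-nn[1],-nn[0])).round(2),"rms",e.std().round(4), "c",c.round(4))
cv2.imwrite("pics/crop1.png",np.vstack(crops))
E
python3 m.py
```

```text
scene lid 0 c [0. 0.] size [0. 0.] ang 0.0 z nan
scene stand 394 c [ 497.3 -310.1] size [70.6 76.2] ang 22.4 z 0.0585
scene dowel 240 mean [ 0.4958 -0.3077  0.1392] zmax 0.196 top xy [ 0.4966 -0.3085  0.1894]
scene brass 116 px 290.65 260.41 W [0.517  0.0636 0.07  ]
scene slope 2573 n [-0.553  0.098  0.827] tilt 34.2 yaw -10.07 rms 0.0023 c [0.5209 0.075  0.0686]
top lid 3744 c [617.2  48.5] size [175.9 116.9] ang 79.9 z 0.0996
top stand 679 c [ 500.4 -310.9] size [72.4 73.4] ang 20.5 z 0.0599
top dowel 140 mean [ 0.4992 -0.3089  0.1498] zmax 0.199 top xy [ 0.5006 -0.3113  0.1931]
top brass 113 px 292.32 239.01 W [0.5158 0.0682 0.0737]
top slope 2275 n [-0.555  0.096  0.826] tilt 34.3 yaw -9.77 rms 0.0024 c [0.5203 0.0665 0.069 ]
  return np.nanmean(a, axis, out=out, keepdims=keepdims)
```

View pics/crop1.png

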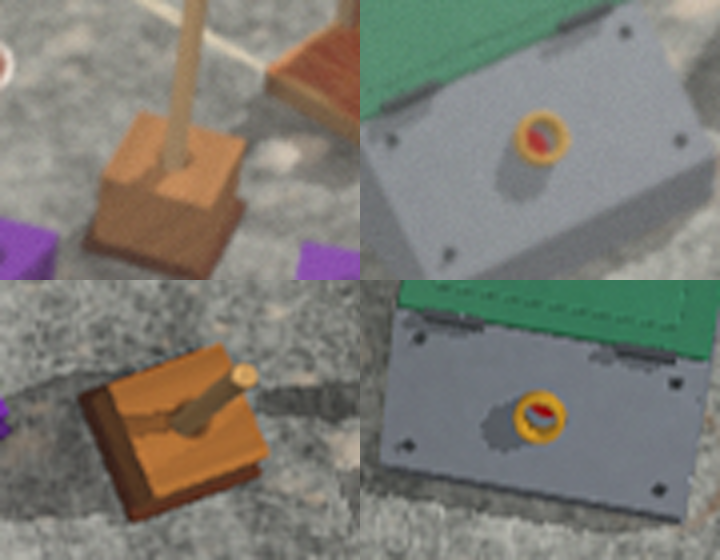

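The crop confirms it: brown wooden stand with the light dowel in its well. The bushing rim is at top (293,239) and scene (291.5,260.5), with the red pad visible inside. Next: refine the mouth position and check IK.

```bash
cat >> h.py <<'E'
from scipy.spatial.transform import Rotation as Ro
from scipy.optimize import least_squares
YAW=np.radians(-9.95)
def axes(yaw=YAW):
    c,s=np.cos(yaw),np.sin(yaw); a=np.array([.5736*c,.5736*s,-.8192]); h=np.array([-s,c,0]); return a,h
def quat(z,y):
    x=np.cross(y,z); return np.roll(Ro.from_matrix(np.column_stack([x,y,z])).as_quat(),1)
E
cat > m2.py <<'E'
from h import *
a,h=axes(); w=np.cross(a,h); th=np.linspace(0,2*np.pi,60)[:,None]
ring=.015*(np.cos(th)*h+np.sin(th)*w); cyl=np.vstack([ring,ring+.01*a])
def cen(hull):
    m=cv2.moments(cv2.convexHull(hull.astype(np.float32))); return np.array([m["m10"],m["m01"]])/m["m00"],m["m00"]
obs={}
for n,(bx,by) in(("scene",(291,261)),("top",(293,240))):
    D=np.load(f"pics/{n}0.npz"); i=D["i"]; hsv=cv2.cvtColor(i,cv2.COLOR_BGR2HSV).astype(int)
    v,u=np.mgrid[0:480,0:640]; b=(abs(u-bx)<16)&(abs(v-by)<16)&(hsv[...,1]>90)&(hsv[...,0]<30)
    obs[n]=cen(np.stack([u[b],v[b]],-1)); 
    f=lambda q:cen(proj(n,np.r_[q,.0762]+cyl))[0]-obs[n][0]
    s=least_squares(f,[.513,.067],diff_step=1e-3); print(n,"mouth xy at z=.0762",s.x.round(4),"area",obs[n][1],cen(proj(n,np.r_[s.x,.0762]+cyl))[1])
s=least_squares(lambda q:np.r_[tuple(cen(proj(n,q+cyl))[0]-obs[n][0] for n in obs)],[.513,.067,.076],diff_step=1e-3); print("both",s.x.round(4),s.fun.round(2))
W=cloud("top",np.load("pics/top0.npz")["d"])
for nm,x0,x1,y0,y1 in(("red",.3,.6,-.8,-.42),("pickarea",.4,.6,-.42,-.2),("far",.6,.8,-.5,-.1)):
    k=(W[...,0]>x0)&(W[...,0]<x1)&(W[...,1]>y0)&(W[...,1]<y1); print(nm,np.nanmax(W[k][:,2]).round(3))
print("q0",get_state()["eef_rot"])
M=np.array([.513,.067,.0762]); hb=.15+ctrl.pinch_z
for sg in(1,-1):
    qd=quat(np.array([0,0,-1.]),np.array([0,sg,0.])); qi=quat(a,sg*h)
    for nm,p,q in(("pre",[.499,-.309,.3],qd),("pick",[.499,-.309,.146],qd),("lift",[.499,-.309,.36],qd),("app",M-a*(.131+.06),qi),("in",M-a*(.131-.042),qi)):
        r=ctrl.ik(p,q); print(sg,nm,None if r is None else np.round(r,2))
E
python3 m2.py
```

```text
scene mouth xy at z=.0762 [0.5099 0.0692] area 119.0 164.1545301862061
top mouth xy at z=.0762 [0.5131 0.0684] area 125.0 147.2984464825131
both [0.5128 0.0679 0.0733] [-0.43 -0.1   0.28  0.36]
red 0.149
pickarea 0.199
far 0.105
q0 [-3.28940574e-06  9.89305024e-01  1.45861473e-01 -1.45062068e-05]
1 pre [ 1.1   0.52 -1.02  1.42  0.44  1.44  1.66]
1 pick [ 1.08  0.64 -0.96  1.68  0.57  1.13  1.53]
1 lift [ 1.09  0.49 -1.02  1.29  0.41  1.58  1.7 ]
1 app [ 0.54 -0.15 -1.06  2.43  0.71  0.4   0.25]
1 in None
-1 pre [ 0.7   0.39 -0.29  1.43  0.11  1.34 -1.17]
-1 pick [ 0.67  0.5  -0.24  1.69  0.14  0.97 -1.19]
-1 lift [ 0.7   0.37 -0.3   1.3   0.11  1.49 -1.16]
-1 app [ 0.77 -0.22 -1.18  2.43  0.47  0.32 -2.62]
-1 in None
```

```bash
cat >> h.py <<'E'
def tool(d,roll,beta,tip_to_grasp,tip):
    """tool pose so that dowel (axis d to its foot, tip=foot position) is held tip_to_grasp up; roll about d, tool tilted beta about the pinch axis"""
    d=np.asarray(d,float)/np.linalg.norm(d); h=np.array([-.0,1,0]) if abs(d[2])>.999 else np.cross([0,0,1],d); h/=np.linalg.norm(h)
    y=Ro.from_rotvec(roll*d).apply(h); z=Ro.from_rotvec(beta*y).apply(d)
    g=np.asarray(tip)-tip_to_grasp*d; return g-z*ctrl.pinch_z,quat(z,y)
E
cat > s.py <<'E'
from h import *
lo=np.array([-3.08,-.24,-1.43,0,-1.52,.17,-2.89]);hi=np.array([3.08,2.05,1.35,2.5,4.66,1.96,2.89])
a,h=axes(); M=np.array([.513,.0684,.0762]); dn=[0,0,-1.]
for L in(.15,):
  for b in range(-40,41,10):
    out=[]
    for r in range(-180,180,15):
        res=[ctrl.ik(*tool(a,np.radians(r),np.radians(b),L,M+a*k)) for k in(.045,.0,-.04)]
        if all(x is not None for x in res): out.append((r,round(min(min((x-lo).min(),(hi-x).min()) for x in map(np.array,res)),2), round(float(np.abs(np.array(res[0])-res[2]).max()),1)))
    out2=[]
    for r in range(-180,180,30):
        res=[ctrl.ik(*tool(dn,np.radians(r),np.radians(b),L,[.499,-.309,z])) for z in(.015,.2)]
        if all(x is not None for x in res): out2.append((r,round(min(min((x-lo).min(),(hi-x).min()) for x in map(np.array,res)),2)))
    print(b,"INS",out,"\n   PICK",out2)
E
python3 s.py
```

```text
-40 INS [(-180, np.float64(0.53), 0.2), (-165, np.float64(0.47), 0.2), (-150, np.float64(0.42), 0.2), (-135, np.float64(0.32), 0.2), (-120, np.float64(0.2), 0.2), (-105, np.float64(0.05), 0.3), (60, np.float64(0.15), 0.2), (75, np.float64(0.27), 0.2), (90, np.float64(0.29), 0.3), (105, np.float64(0.26), 0.7), (120, np.float64(0.12), 0.1), (135, np.float64(0.05), 0.9), (150, np.float64(0.05), 0.5), (165, np.float64(0.37), 0.3)] 
   PICK [(-90, np.float64(0.12)), (-60, np.float64(0.33)), (-30, np.float64(0.05)), (0, np.float64(0.04)), (30, np.float64(0.14)), (60, np.float64(0.23)), (90, np.float64(0.5)), (120, np.float64(0.27)), (150, np.float64(0.01))]
-30 INS [(-180, np.float64(0.32), 0.4), (-165, np.float64(0.38), 0.3), (-150, np.float64(0.31), 0.2), (-135, np.float64(0.22), 0.2), (-120, np.float64(0.12), 0.2), (-105, np.float64(0.01), 5.6), (60, np.float64(0.08), 0.4), (75, np.float64(0.18), 0.2), (90, np.float64(0.28), 0.2), (105, np.float64(0.23), 0.8), (120, np.float64(0.27), 0.7), (135, np.float64(0.26), 0.2), (150, np.float64(0.03), 1.0), (165, np.float64(0.24), 0.9)] 
   PICK
[... 3897 characters left out ...]
np.float64(0.55)), (150, np.float64(0.47))]
40 INS [(-120, np.float64(0.02), 0.2), (-105, np.float64(-0.0), 0.2), (-90, np.float64(0.08), 0.2), (-75, np.float64(0.18), 0.2), (-60, np.float64(0.2), 0.2), (-45, np.float64(0.2), 0.2), (-30, np.float64(0.01), 0.2), (-15, np.float64(0.02), 0.2), (0, np.float64(0.03), 0.2), (15, np.float64(0.13), 0.3), (30, np.float64(0.07), 0.4), (45, np.float64(0.19), 0.4), (60, np.float64(0.17), 0.3), (75, np.float64(0.04), 0.3)] 
   PICK [(-180, np.float64(0.04)), (-150, np.float64(0.13)), (-120, np.float64(0.09)), (-90, np.float64(0.02)), (-60, np.float64(0.03)), (-30, np.float64(0.0)), (90, np.float64(0.14)), (120, np.float64(0.54)), (150, np.float64(0.42))]
```

```bash
cat >> h.py <<'E'
M=np.array([.5125,.0684,.0762]); ST=np.array([.4995,-.3105,.015]); B=np.radians(-35); L=.14; DN=np.array([0,0,-1.])
def st():
    s=get_state(); print("t",round(s["time"],2),"tcp",np.round(s["tcp_pos"],4),"F",np.round(s["contact_force"],1),"w",round(s["width"],4),"g",np.round(s["gripper_force"],1)); return s
E
python3 - <<'E'
from h import *
st()
p,q=tool(DN,np.pi/2,B,L,ST); z=Ro.from_quat(np.roll(q,-1)).apply([0,0,1]); print(p,z)
pre=p-z*.13+np.array([0,0,.03])
print([ctrl.ik(x,q) is not None for x in(pre,p)])
ctrl.movel([.18,-.598,.33]); st()
ctrl.movep(pre,q); st()
ctrl.movel(p); st()
i,d=vision.grab_frame("scene"); cv2.imwrite("pics/g1.png",np.hstack([cv2.resize(i[100:260,320:500],None,fx=3,fy=3)]))
E
```

```text
t 0.7 tcp [ 0.1803 -0.5984  0.2028] F [-0.5  0.2  0.7] w 0.0854 g 0.0
[ 0.4995     -0.32122588  0.13968186] [ 1.66533454e-16 -5.73576436e-01 -8.19152044e-01]
[True, True]
t 1.7 tcp [ 0.1799 -0.5976  0.329 ] F [-0.5 -0.5 -0.4] w 0.0851 g 0.0
t 3.52 tcp [ 0.4989 -0.2483  0.2761] F [-0.4  0.5  0.3] w 0.0852 g 0.0
t 4.7 tcp [ 0.5001 -0.3208  0.1404] F [0.1 0.  0.7] w 0.0857 g 0.0
```

View pics/g1.png

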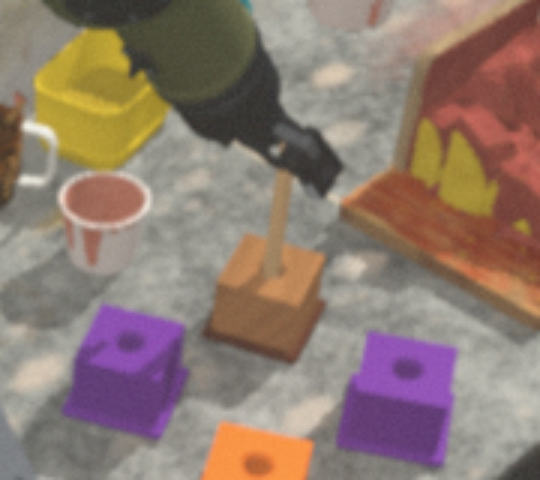

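The fingers straddle the dowel at crop (285,150). Closing and lifting.

```bash
python3 - <<'E'
from h import *
ctrl.close_gripper(80); s=st()
p=np.array(s["tcp_pos"]); ctrl.movel(p+[0,0,.19],max_speed=.2); st()
a,h=axes()
for r in(-200,-180,-165,-150):
    for k in(-.1,-.05,.045):
        x=ctrl.ik(*tool(a,np.radians(r),B,L,M+a*k)); print(r,k,None if x is None else np.round(x,2))
print(np.round(get_state()["qpos"],2))
E
```

```text
t 5.46 tcp [ 0.4996 -0.3214  0.14  ] F [-0.6  0.4  2.9] w 0.0092 g 78.3
t 6.56 tcp [ 0.499  -0.3214  0.3287] F [ 0.3 -0.9 -1.6] w 0.0089 g 78.3
-200 -0.1 [ 0.15  0.17 -0.73  1.93  0.3   1.22 -2.16]
-200 -0.05 [ 0.12  0.26 -0.7   1.95  0.36  1.13 -2.21]
-200 0.045 [ 0.08  0.42 -0.63  1.96  0.5   1.   -2.28]
-180 -0.1 [ 0.28  0.11 -0.65  1.96  0.07  1.09 -2.14]
-180 -0.05 [ 0.25  0.2  -0.63  1.99  0.14  1.   -2.19]
-180 0.045 [ 0.2   0.38 -0.58  2.    0.27  0.84 -2.27]
-165 -0.1 [ 0.38  0.06 -0.59  2.02 -0.12  1.   -2.11]
-165 -0.05 [ 0.35  0.16 -0.59  2.04 -0.06  0.89 -2.15]
-165 0.045 [ 0.3   0.35 -0.56  2.06  0.07  0.72 -2.23]
-150 -0.1 [ 0.48  0.02 -0.54  2.09 -0.32  0.93 -2.05]
-150 -0.05 [ 0.46  0.12 -0.55  2.12 -0.28  0.8  -2.08]
-150 0.045 [ 0.42  0.33 -0.56  2.13 -0.16  0.59 -2.15]
[ 0.68  0.34 -0.74  1.7   0.87  1.34 -0.31]
```

```bash
python3 - <<'E'
from h import *
a,h=axes()
p,q=tool(a,-np.pi,B,L,M-a*.08+[0,0,.02]); ctrl.movep(p,q); st()
for n in("scene","top"):
    i,d=vision.grab_frame(n); np.savez(f"pics/{n}1.npz",i=i,d=d)
    for _ in(0,): 
        try: r=models.masks_of(n,"dowel_mid"); print(n,[(round(x["p"],2),np.round(x["point"]),int(x["mask"].sum())) for x in r]); np.save(f"pics/mask_{n}1.npy",r[0]["mask"])
        except Exception as e: print(e)
    c=np.round(proj(n,M-a*.1).mean(0)).astype(int); k=cv2.resize(i[c[1]-50:c[1]+50,c[0]-65:c[0]+65],None,fx=6,fy=5.5,interpolation=cv2.INTER_CUBIC)[:, :]
    cv2.imwrite(f"pics/a_{n}.png",k); print(c, "expected tip",proj(n,M-a*.08+[0,0,.02]),"grasp",proj(n,M-a*.22+[0,0,.02]))
a1,a2=cv2.imread("pics/a_scene.png"),cv2.imread("pics/a_top.png"); cv2.imwrite("pics/a.png",cv2.resize(np.hstack([a1,a2]),(800,300)) )
E
```

```text
t 8.17 tcp [0.3884 0.0897 0.2575] F [ 0.2 -0.4 -0.1] w 0.0086 g 78.4
scene [(0.87, array([320., 235.]), 299)]
[305 249] expected tip [[301.42486841 244.01547379]] grasp [[323.98619487 226.25066234]]
top []
list index out of range
[284 259] expected tip [[285.1763383  253.82112936]] grasp [[272.40691346 285.30908213]]
```

View pics/a.png

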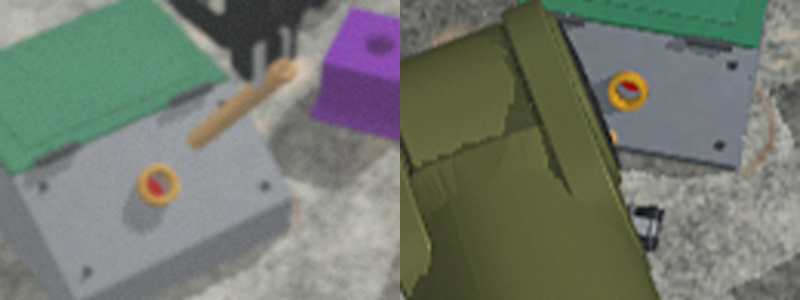

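```bash
cat > f.py <<'E'
from h import *
import sys
def fit(n,D,mask,d0,foot0):
    W=cloud(n,D["d"]); K,_,R,t=cam(n); C=-R.T@t
    m=mask
    P=W[m]; s=(P-foot0)@d0; r=np.linalg.norm(P-foot0-np.outer(s,d0),axis=1); P=P[(r<.018)&(s<.01)&(s>-.12)]
    e1=np.cross(d0,[0,0,1.]); e1/=np.linalg.norm(e1); e2=np.cross(d0,e1)
    def ax(q): 
        d=d0+q[2]*e1+q[3]*e2; d/=np.linalg.norm(d); return foot0+q[0]*e1+q[1]*e2,d
    def f(q):
        c,d=ax(q); v=P-c; return np.linalg.norm(v-np.outer(v@d,d),axis=1)-.007
    s=least_squares(f,np.zeros(4),loss="soft_l1",f_scale=.001); c,d=ax(s.x)
    # silhouette: image midline vs projected model midline
    ys,xs=np.nonzero(m); px=np.stack([xs,ys],-1).astype(float)
    return c,d,len(P),np.sqrt(np.mean(f(s.x)**2)),((P-c)@d).max(),px
D=np.load("pics/scene1.npz"); m=np.load("pics/mask_scene1.npy"); a,h=axes(); foot=M-a*.08+[0,0,.02]
c,d,N,rms,smax,px=fit("scene",D,m,a,foot)
w=np.cross(a,h)
print(N,"rms",rms.round(4),"foot off h,w mm",((c-foot)@h*1e3).round(1),((c-foot)@w*1e3).round(1),"dir off deg h,w",np.degrees([d@h,d@w]).round(1),"end",smax.round(4))
# image check: lateral offset of mask midline from predicted line, near foot and far
def lat(px,A,Bp):
    pa,pb=proj("scene",A)[0],proj("scene",Bp)[0]; u=(pb-pa)/np.linalg.norm(pb-pa); nrm=np.array([-u[1],u[0]]); s=(px-pa)@u; l=(px-pa)@nrm
    Ln=np.linalg.norm(pb-pa)
    for lo,hi in((0,.2),(.2,.4),(.4,.6),(.6,.8)):
        k=(s/Ln>lo)&(s/Ln<hi); print("lat px",lo,l[k].mean().round(2) if k.any() else None,k.sum())
    print("s range px",s.min().round(1),s.max().round(1),"len",Ln.round(1),"nrm",nrm.round(2), "px per mm h,w,a",[(proj("scene",A+.001*e)-pa).round(3) for e in(h,w,a)])
lat(px,foot,foot-a*.14)
E
python3 f.py
```

```text
168 rms 0.0006 foot off h,w mm -2.5 -4.4 dir off deg h,w [-0.3 -0.4] end -0.0034
lat px 0 2.46 40
lat px 0.2 2.24 41
lat px 0.4 2.2 44
lat px 0.6 2.2 43
s range px -1.6 40.6 len 28.7 nrm [0.62 0.79] px per mm h,w,a [array([[-0.421,  0.198]]), array([[-0.225, -0.443]]), array([[-0.143,  0.113]])]
```

```bash
cat >> h.py <<'E'
a,h=axes(); w=np.cross(a,h)
E
cat >> f.py <<'E'
E
python3 - <<'E'
from h import *
OFF=h*.00285+w*.0022
p,q=tool(a,-np.pi,B,L,M-a*.012+OFF); ctrl.movel(p,max_speed=.1); s=st(); print(p, np.abs(np.array(s["eef_rot"])@q))
ims=[]
for n in("scene","top"):
    i,d=vision.grab_frame(n); np.savez(f"pics/{n}2.npz",i=i,d=d)
    c=np.round(proj(n,M-a*.02)[0]).astype(int); ims.append(cv2.resize(i[c[1]-25:c[1]+25,c[0]-33:c[0]+33],None,fx=6,fy=6,interpolation=cv2.INTER_CUBIC))
    if n=="scene":
        r=models.masks_of(n,"dowel_mid"); print([(x["p"],np.round(x["point"])) for x in r]); np.save("pics/mask_scene2.npy",r[0]["mask"])
cv2.imwrite("pics/b.png",np.hstack(ims))
import re
src=open("f.py").read().split("D=np.load")[0]; exec(src)
m=np.load("pics/mask_scene2.npy"); foot=M-a*.012+OFF
c,d,N,rms,smax,px=fit("scene",np.load("pics/scene2.npz"),m,a,foot)
Ms=np.array([.5099,.0692,.0762]); e=c-Ms; e2=c-M
print(N,rms.round(4),"foot vs scene-mouth h,w",(e@h*1e3).round(1),(e@w*1e3).round(1),"vs M",(e2@h*1e3).round(1),(e2@w*1e3).round(1),"dir",np.degrees([d@h,d@w]).round(1),"end along a from mouth",(((c-M)@a)+smax).round(4))
E
```

```text
t 9.37 tcp [0.4289 0.0862 0.1837] F [-0.1 -0.5 -0.9] w 0.0087 g 78.5
[0.4288958  0.08595998 0.18327426] 0.9999999550460599
[(0.65, array([304., 252.]))]
137 0.0007 foot vs scene-mouth h,w 0.6 0.0 vs M 0.9 -2.2 dir [-0.4 -0.4] end along a from mouth -0.0147
```

View pics/b.png

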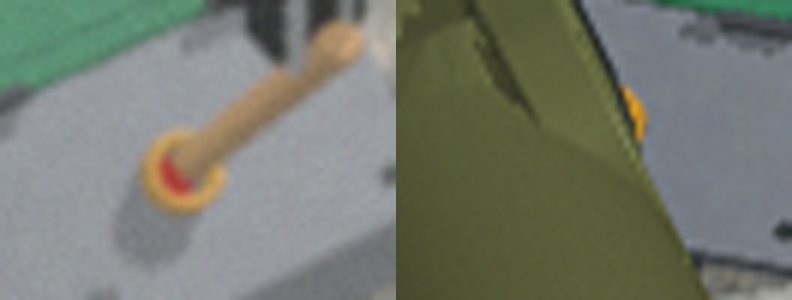

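The scene crop shows the dowel's foot at about (193,163), aimed at the bushing centre (184,172). It's aligned, so I'm inserting in force-monitored steps.

```bash
cat > ins.py <<'E'
from h import *
OFF=h*.0025+w*.0022
def go(k,v): 
    p,_=tool(a,-np.pi,B,L,M+a*k+OFF); ctrl.movel(p,max_speed=v)
    s=get_state(); F=np.array(s["contact_force"]); return s["time"],-F@a,F@h,F@w
F0=np.array(get_state()["contact_force"])
for k in(.0,.006,.014,.022,.028,.032,.036,.038,.040,.042,.044):
    t,fa,fh,fw=go(k,.05); print(k,round(t,2),"axial",round(fa,1),"lat",round(fh,1),round(fw,1))
    if abs(fh)>12 or abs(fw)>12 or fa>18: print("STOP"); break
    if k>=.036:
        i,d=vision.grab_frame("scene"); W=cloud("scene",d); P=W[(W[...,0]>.55)&(W[...,0]<.75)&(W[...,1]>.0)&(W[...,1]<.12)]
        n=(P[:,2]>.13).sum(); print("  high pts",n)
        if n>900: break
i,d=vision.grab_frame("scene"); cv2.imwrite("pics/c.png",i[100:400,130:530])
E
python3 ins.py
```

```text
0.0 9.91 axial 0.2 lat -0.0 -0.9
0.006 10.18 axial -0.8 lat -0.3 -0.3
0.014 10.48 axial -0.2 lat 0.1 0.2
0.022 10.79 axial -0.1 lat 0.3 -0.5
0.028 11.06 axial -0.2 lat -0.5 -0.6
0.032 11.31 axial 0.9 lat 0.1 -1.0
0.036 11.56 axial 2.0 lat 0.4 -0.3
  high pts 0
0.038 11.86 axial 5.2 lat 0.2 0.2
  high pts 442
0.04 12.16 axial 6.3 lat 0.6 0.8
  high pts 1681
```

```bash
cat > ret.py <<'E'
from h import *
OFF=h*.0025+w*.0022
p,_=tool(a,-np.pi,B,L,M-a*.08+OFF); ctrl.movel(p,max_speed=.12); st()
p,q=tool(DN,np.pi/2,B,L,ST)
ctrl.movel(np.array(get_state()["tcp_pos"])+[-.01,0,.07],max_speed=.2)
ctrl.movep(p+[0,0,.19],q); st()
ctrl.movel(p+[0,0,.065],max_speed=.15); s=st()
i,d=vision.grab_frame("scene"); np.savez("pics/scene3.npz",i=i,d=d); cv2.imwrite("pics/d.png",cv2.resize(i[100:400,130:530],None,fx=2,fy=2))
r=models.masks_of("scene","dowel_mid"); print([(x["p"],np.round(x["point"])) for x in r])
exec(open("f.py").read().split("D=np.load")[0])
if r:
    foot=ST+[0,0,.065]; c,dd,N,rms,smax,px=fit("scene",{"d":d},r[0]["mask"],DN,foot); print(N,rms,(c-foot).round(4),"dir",dd.round(3),"foot z",(c+dd*smax)[2].round(4))
E
python3 ret.py
```

```text
t 13.41 tcp [0.3905 0.0921 0.2385] F [ 1.  -0.6 -0.3] w 0.0087 g 78.5
t 15.48 tcp [ 0.4996 -0.3204  0.3292] F [ 1.1 -0.  -0.3] w 0.0086 g 78.4
t 16.47 tcp [ 0.5    -0.3211  0.2054] F [-0.4 -0.4 -0.7] w 0.009 g 78.4
[(0.73, array([412., 160.]))]<string>:7: RuntimeWarning: invalid value encountered in divide
Traceback (most recent call last):
  File "ret.py", line 12, in <module>
    foot=ST+[0,0,.065]; c,dd,N,rms,smax,px=fit("scene",{"d":d},r[0]["mask"],DN,foot); print(N,rms,(c-foot).round(4),"dir",dd.round(3),"foot z",(c+dd*smax)[2].round(4))
                                           ~~~^^^^^^^^^^^^^^^^^^^^^^^^^^^^^^^^^^^^^^
ValueError: Residuals are not finite in the initial point.
```

View pics/d.png

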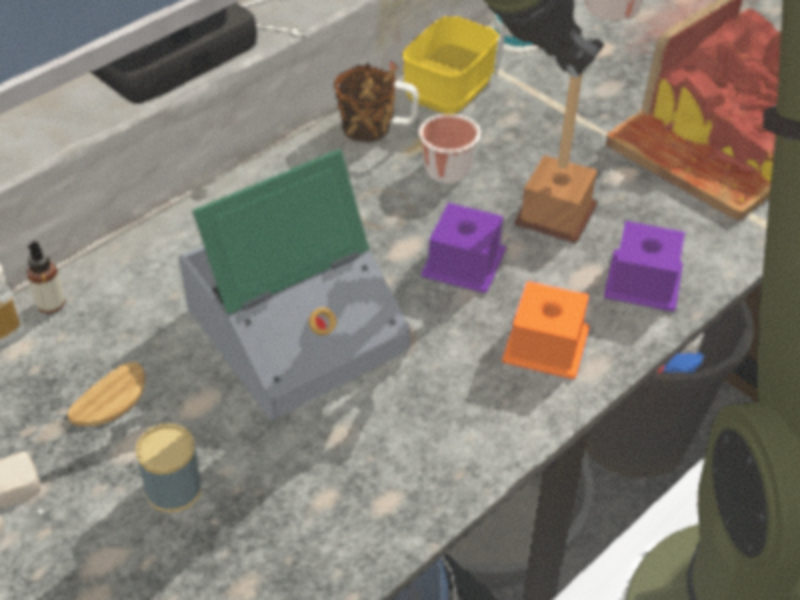

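The lid is open at (290,230) and the dowel hangs over the brown stand's well at about (563,178). Lowering it with force checks.

```bash
cat > low.py <<'E'
from h import *
p,q=tool(DN,np.pi/2,B,L,ST); bad=False
for z in(.04,.03,.02,.01,.005,.003,.0015,.0005,-.0005,-.0015):
    ctrl.movel(p+[0,0,z],max_speed=.05 if z>.006 else .02); s=get_state(); F=np.array(s["contact_force"]); print(z,round(s["time"],2),np.round(s["tcp_pos"],4)[2],F.round(1))
    if F[2]>3 or np.hypot(*F[:2])>6: bad=z>.004; break
print("bad" if bad else "ok")
E
python3 low.py
```

```text
0.04 17.22 0.1795 [-0.4  0.6 -0.4]
0.03 17.57 0.1693 [-0.6 -0.2 -0.1]
0.02 17.92 0.1592 [0.8 1.4 0.5]
0.01 18.27 0.1492 [0.1 0.3 1.3]
0.005 18.67 0.1446 [-0.4 -0.2 -0.3]
0.003 18.92 0.1426 [ 0.6 -0.3 -1.1]
0.0015 19.17 0.1411 [ 0.1  0.8 -0.7]
0.0005 19.42 0.1401 [ 0.6 -0.2 -0.4]
-0.0005 19.67 0.1399 [-0.3  0.   5.5]
ok
```

On the floor (5.5 N), now releasing.

```bash
python3 - <<'E'
from h import *
ctrl.ungrasp(); s=st()
p=np.array(s["tcp_pos"]); q=np.array(s["eef_rot"]); z=Ro.from_quat(np.roll(q,-1)).apply([0,0,1])
ctrl.movel(p-z*.13+[0,0,.03],max_speed=.12); st()
ctrl.movel(np.array(get_state()["tcp_pos"])+[0,.08,.08]); ctrl.pause(.5); st()
for n in("scene","top"):
    i,d=vision.grab_frame(n); W=cloud(n,d)
    k=(W[...,2]>.075)&(W[...,2]<.21)&(np.hypot(W[...,0]-.4995,W[...,1]+.3105)<.035); P=W[k]
    print(n,len(P),P.mean(0).round(4),"zmax",P[:,2].max().round(3),"low/high xy",P[P[:,2]<.11].mean(0).round(4),P[P[:,2]>.16].mean(0).round(4))
    if n=="scene": cv2.imwrite("pics/e.png",cv2.resize(i[80:380,130:530],None,fx=2,fy=2))
E
```

```text
t 20.39 tcp [ 0.4995 -0.3212  0.1392] F [ 0.3 -0.1 -0.2] w 0.0853 g 0.0
t 21.84 tcp [ 0.4991 -0.2471  0.2749] F [-0.2 -0.1 -0.8] w 0.0857 g 0.0
t 23.24 tcp [ 0.499  -0.1672  0.3548] F [ 0.2 -0.1  0.2] w 0.0854 g 0.0
scene 243 [ 0.4952 -0.3078  0.1399] zmax 0.198 low/high xy [ 0.4951 -0.3081  0.0918] [ 0.4958 -0.3083  0.1802]
top 141 [ 0.4987 -0.3087  0.1481] zmax 0.198 low/high xy [ 0.498  -0.3069  0.0932] [ 0.4994 -0.3103  0.1866]
```

View pics/e.png

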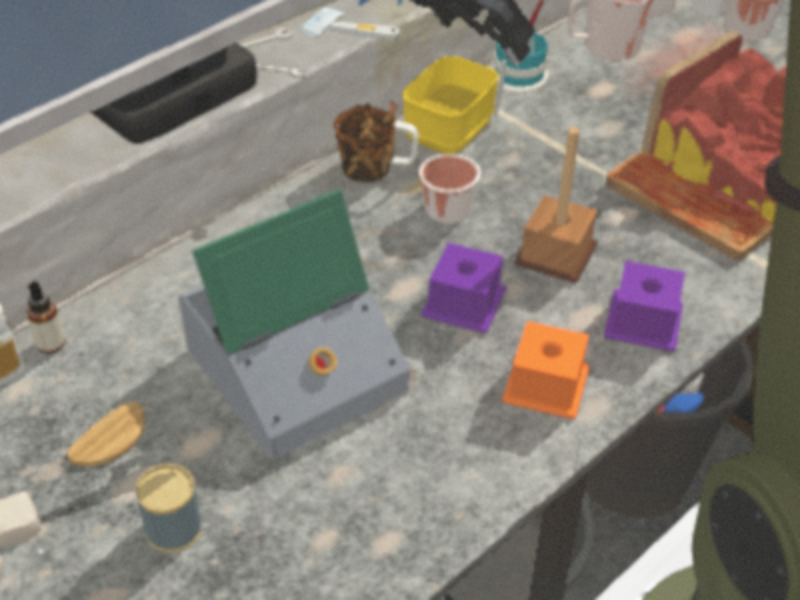

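The dowel stands upright in the brown stand at (566,180), with its top at about 0.197 m as at the start. The lid is open at (285,270), the tin (168,505) and cup (449,187) haven't moved, and the gripper is clear.

```bash
python3 -c "
from station import ticket; print(ticket.close_job())"
```

```text
the job is handed in; nothing more can be done
None
```

The job is done and handed in: the lid is open, the dowel was set down on the well floor and stands upright in its stand, and the tin and cup were not touched, at about 23 s of the 46 s allowed.

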